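# Slide the blue tile to the tray's edge and add it to the pile

### The arm

A 6-joint arm with a two-finger parallel gripper is mounted at the origin on a cart in front of the work surface, level with it; the furniture and walls round the work are solid. World frame = base frame: x ahead of the robot, y to its left, z up, the work surface at z = 0. Lengths are in m, angles in rad, forces in N, time in s.
With the tool pointing down it reaches from about 0.35 to 0.975 m from the base axis. Payload 4.9 kg.
Tool frame: the origin (TCP) lies midway between the tips of the shut fingers; the grasp point (between the pads) lies 19 mm behind it; z points along the fingers, y is the line along which they close (so a half turn about z gives the same grasp; the last joint's range is limited). The gripper opens to 85 mm and grips with 20 to 120 N. Pads are 22 mm wide; open, the fingers measure 114 mm over their backs; the gripper's body (76 mm by 85 mm) begins 54 mm behind the grasp point. The pads swing forward as they close: fully open they stand 13 mm farther back than shut.
Start: joints at [-1.226, 0.053, 1.613, -0, 1.476, -0.119], TCP at [0.28, -0.559, 0.194] pointing down, gripper open.
Joint ranges: [-3.01, 3.01], [-1.01, 2.22], [0.06, 2.58], [-1.02, 4.17], [0.09, 2.62], [-3.14, 3.14]. Speed limits (rad/s): [2.57, 2.57, 3.14, 3.14, 3.14, 3.14].

### API

Orientations are given as a rotation vector (axis times angle).
In Python, from station import ctrl gives the robot as it stands.
- The arm moves only by the tool step_arm, never from a script. Its argument "targets" is a list of rows, each an object with "travel": the shift along the world's x, y, z as a fraction of full scale, a list of three; "angular": the turn, a rotation vector about the world's x, y, z as a fraction of full scale, a list of three; "gripper": the opening, from 0 (shut) to 1 (fully open). In form: [{"travel": [x, y, z], "angular": [rx, ry, rz], "gripper": gripper}, ...]. A call has 1 to 10 rows; each row is the pose to reach, as a shift and turn from the pose commanded when the call began; what a row does not reach only later rows make up. Full scale, the value 1, is 0.6 m for a shift and pi/4 rad for a turn. A row lasts 1/10 s, in which the tool goes at most 50 mm and 8.59 degrees, less where a joint would pass 70% of its speed; a pose out of reach is approached as far as the arm can. A call with a number of a shift or a turn outside -1 to 1 is refused whole. A call with a gripper value outside its range is refused whole. The fingers move at their own pace and stop on an object; "squeeze" is the grip in N (left out, the last holds). Time passes only in rows, so rows that repeat a pose let the fingers close. It gives the time, the measured TCP pose, the force, the opening and the grip force at its end, in the units of the state.
- ctrl.get_obs(): the state, without advancing time (a new reading comes with each control period).
- ctrl.get_image(name): name is "side" or "top" or "wrist"; returns a dict with "img" (420x560x3 uint8, red, green, blue), "fx", "fy", "cx", "cy" (pixels), "rvec" (rotation vector, rad) and "tvec" (3), from world to camera coordinates, as OpenCV has them. Camera axes: x right, y down, z forward; pixel columns grow to the right and rows downward; lengths in m; the calibration is good to about 2 mm. The wrist camera is an equidistant fisheye: a pixel r from the principal point sees the ray r / f radians off the axis. A picture is of the moment at which its call begins. There is no depth.
- ctrl.finish_job(): hands the job in; it is judged then, once.
The state is a dict: "t": time; "q": joint angles; "dq": joint speeds; "effort": joint torques, N m; "tool_pos": TCP position; "tool_rot": TCP orientation; "contact_force": force on the tool from outside, world axes, zero at the start; "wrist_torque": the same for the moment, N m; "opening": finger opening in m; "grip_force": force on a finger pad.
Only numpy, scipy, OpenCV 4.12 (cv2) and the standard library are available. Lean on these libraries where they do the work, as an engineer would, in place of code of your own. Each camera call takes 0.05 s, during which the arm holds its last target. There are 200 camera calls.

### The job

A blue tile and a white tile each lie in a small wooden tray, down between two rails where they cannot be gripped. Slide the blue tile lengthwise along its tray until one end sticks out over the tray's open edge, grip it by that overhanging end, and lay it gently and squarely on top of the pile of blue tiles, lengthwise like the others and flush with them. Leave the white tile lying in its tray.

Things in the scene. Friction and masses are not known exactly. Their poses are not given: they have to be found in the camera images.
- blue_tile: The loose blue tile, 110 mm long (its x), 56 mm wide (its y), 6 mm thick, 85 g give or take a third. Origin: centre of its underside, z up. It starts flat on the deck of its tray between the rails, its x along the tray's x, its front (-x) end 8 to 18 mm short of the deck's front edge and 27 to 37 mm of bare deck behind its rear end.
- blue_tray: Pale wooden tray under the blue tile, fixed. Origin: centre of its foot on the bench; -x end nearer the robot. Deck 155 (x) x 76 (y) mm, 14 thick, top at 40 mm; both ends open, free below, bearers 21 mm in. A rail 8 wide, 6 high on each long side leaves a 60 mm lane; rail tops level with the tile's face. An identical tray beside it holds the white tile; which is left varies.
- blue_stack: The pile to add to: three blue tiles of the same size, stacked flush, on a dark wooden block 90 x 40 x 20 mm; it does not move. Origin: centre of the block's foot at bench level; x runs along the length of the tiles; the pile's top face is 38 mm above the bench. A machine trough 133 mm high stands behind it (world x over 0.56 m, y from -0.32 to 0.07 m): carry things over or in front of it.
- white_tile: The loose white tile, a bystander: 110 mm long (its x), 56 mm wide (its y), 6 mm thick, 85 g give or take a third; origin at the centre of its underside. It lies in its own tray, of the same make as the blue tile's, and stays there.

How it is judged:
On the way:
1. the blue tile, still lying flat on its tray, sticks out at least 15 mm past one open end ((x of blue_tile in the frame of blue_tray below -0.0375 m or x of blue_tile in the frame of blue_tray above 0.0375 m) and x of blue_tile in the frame of blue_tray between -0.085 and 0.085 m and y of blue_tile in the frame of blue_tray between -0.012 and 0.012 m and z of blue_tile in the frame of blue_tray between 0.036 and 0.044 m and angle between blue_tile's own z axis and vertical below 0.1 rad), for 0.1 s.
At the end, for the whole second after the job is handed in: The blue tile lies released and at rest, face up, flat on the pile: within 15 mm lengthwise and 12 mm sideways of the tiles below, within 10 degrees of their direction; the white tile is within 20 mm of where it started (x of blue_tile in the frame of blue_stack between -0.015 and 0.015 m and y of blue_tile in the frame of blue_stack between -0.012 and 0.012 m and z of blue_tile in the frame of blue_stack between 0.034 and 0.042 m and angle between the x axis of blue_tile and the x axis of blue_stack, either way round below 0.175 rad and angle between blue_tile's own z axis and vertical below 0.1 rad and linear speed of blue_tile below 0.02 m/s and distance of white_tile from where it was at the start of the episode below 0.02 m); the robot touches nothing.
It fails at once if the blue tile is dropped or flung (moves faster than 0.6 m/s, a fall of about 2 cm, while no finger touches it) (linear speed of blue_tile above 0.6 m/s and contact force between the fingers and blue_tile below 0.05 N).
It fails at once if the white tile is shifted by more than 20 mm (distance of white_tile from where it was at the start of the episode above 0.02 m).
It also fails if it takes over 54 s, if anything falls off the work surface, if the arm or the gripper's body presses on something with over 40 N, if the wrist force passes 120 N, or if a joint passes its speed limit or range.

## Working session

There is one attempt and no reset: what is moved stays moved. The work goes in short steps, Python scripts to look and compute and a tool call to move; the robot and the scene stay as the last step left them, time stands still between calls to the robot, and variables do not carry over. Pictures are saved under pics/ and viewed, at most 10 in all, crops included, and the job is handed in when it is done.

Besides the shell and the picture viewer there is one more tool, called after "Emit:" as name(argument=value, ...), one argument or row to a line, values as JSON. step_arm: Moves the arm, as the interface text tells. Its arguments: {"type":"object","properties":{"targets":{"type":"array"},"squeeze":{"type":"number"}},"required":["targets"]}

```bash
mkdir -p pics; python3 - <<'E'
from station import ctrl
import cv2
for n in("top","side"):
    d=ctrl.get_image(n);cv2.imwrite(f"pics/{n}0.png",d["img"][:,:,::-1]);cv2.imwrite(f"{n}0.png",d["img"][:,:,::-1])
    print(n,[d[k] for k in("fx","fy","cx","cy","rvec","tvec")])
o=ctrl.get_obs();print(o)
E
```

```text
top [417.6403219170699, 417.6403219170699, 279.3001098863048, 214.47532290779847, array([ 2.14116806, -2.16395232,  0.12997259]), array([0.01920203, 0.52369866, 0.92649057])]
side [530.0264569073498, 530.0264569073498, 282.2720845732547, 206.7500074382062, array([ 0.34118005, -2.73945771,  1.22073246]), array([0.49991191, 0.11465068, 1.2729537 ])]
{'t': 0.1, 'q': array([-1.22599996e+00,  5.33355903e-02,  1.61416222e+00,  2.65090288e-05,
        1.47600515e+00, -1.18972930e-01]), 'dq': array([ 0.00015655, -0.00072868, -0.00219713,  0.00226179, -0.00150496,
        0.00132193]), 'effort': array([-3.72502745e-04, -3.94902992e+01, -3.71364141e+01, -1.16494130e-04,
        3.92574730e-03, -4.86295676e-06]), 'tool_pos': array([ 0.27938278, -0.55836791,  0.19315498]), 'tool_rot': array([-3.05565862e+00, -7.21535338e-01,  2.96730269e-04]), 'contact_force': array([-0.57287614, -0.04734813,  0.95922746]), 'wrist_torque': array([ 0.01736637,  0.00799811, -0.02524462]), 'grip_force': 0.0, 'opening': 0.08544339830614003}
```

View pics/top0.png

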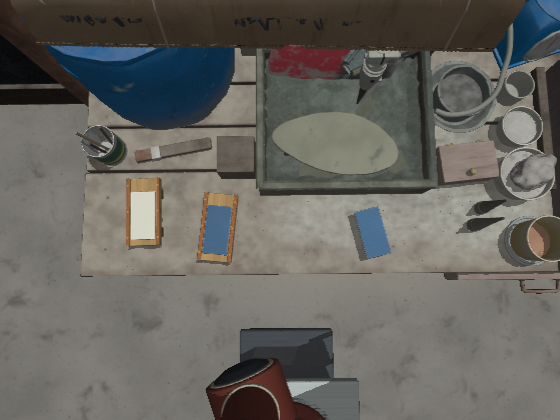

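View pics/side0.png

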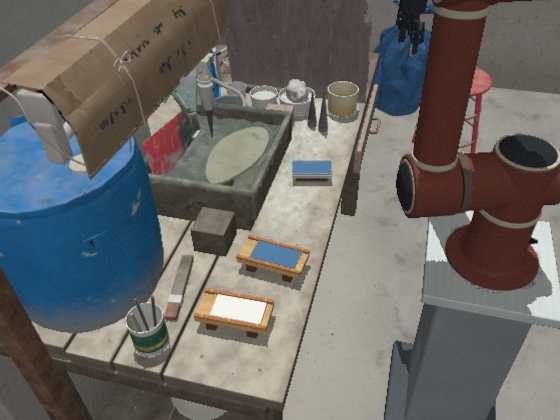

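The top view shows the blue tile in its tray at about (217,230), the white tile at (144,216) to its left, and the blue pile at (370,233), turned the other way. The side view shows the blue tile at (277,255) and the pile at (312,168).

```bash
cat > h.py <<'E'
import cv2,numpy as np
from station import ctrl
def cast(d,px,z):
    R=cv2.Rodrigues(np.array(d["rvec"]))[0];t=np.array(d["tvec"])
    K=np.array([[d["fx"],0,d["cx"]],[0,d["fy"],d["cy"]],[0,0,1]])
    u=np.c_[np.array(px,float).reshape(-1,2),np.ones(len(px))]
    r=(R.T@np.linalg.inv(K)@u.T).T;c=-R.T@t
    return c+r*((z-c[2])/r[:,2])[:,None]
def mask(d,col):
    h=cv2.cvtColor(d["img"],cv2.COLOR_RGB2HSV)
    return cv2.inRange(h,(95,90,70),(125,255,255)) if col=="blue" else cv2.inRange(h,(0,0,190),(180,60,255)) if col=="white" else cv2.inRange(h,(8,90,100),(25,255,255))
def rects(d,col,z,box,amin=200):
    """rectangles of colour blobs in the pixel box, on the plane z"""
    m=mask(d,col);k=np.zeros_like(m);x0,y0,x1,y1=box;k[y0:y1,x0:x1]=m[y0:y1,x0:x1]
    k=cv2.morphologyEx(k,cv2.MORPH_OPEN,np.ones((3,3)))
    out=[]
    for c in cv2.findContours(k,cv2.RETR_EXTERNAL,cv2.CHAIN_APPROX_NONE)[0]:
        if cv2.contourArea(c)<amin: continue
        P=cast(d,c.reshape(-1,2),z)[:,:2]
        (cx,cy),(w,h),a=cv2.minAreaRect((P*1000).astype(np.float32))
        if w<h:w,h,a=h,w,a+90
        out.append((round(cx,1),round(cy,1),round(w,1),round(h,1),round((a+90)%180-90,1),c.reshape(-1,2).mean(0).round()))
    return out
E
python3 - <<'E'
from h import *
t=ctrl.get_image("top");s=ctrl.get_image("side")
for n,d,b in(("top",t,(80,150,440,270)),("side",s,(180,140,360,340))):
    for col,zs in(("blue",(.046,.038)),("white",(.046,)),("wood",(.046,))):
        for z in zs: print(n,col,z,*rects(d,col,z,b),sep="\n  ")
print(ctrl.get_obs()["t"])
E
```

```text
top
  blue
  0.046
  (480.3, -195.8, 106.8, 52.9, 13.2, array([372., 232.]))
  (489.9, 155.6, 107.2, 52.6, -5.6, array([217., 230.]))
top
  blue
  0.038
  (480.9, -197.5, 107.7, 53.4, 13.2, array([372., 232.]))
  (490.6, 156.8, 108.1, 53.1, -5.6, array([217., 230.]))
top
  white
  0.046
  (524.9, 324.7, 107.5, 52.7, 1.6, array([142., 215.]))
top
  wood
  0.046
  (496.2, 154.7, 153.7, 76.4, -5.9, array([217., 227.]))
  (533.1, 324.7, 153.1, 75.5, 2.1, array([142., 212.]))
side
  blue
  0.046
  (490.3, 160.7, 107.1, 54.5, -5.8, array([276., 254.]))
  (479.7, -181.9, 103.5, 50.0, 13.2, array([312., 167.]))
side
  blue
  0.038
  (492.5, 153.5, 108.0, 55.0, -5.8, array([276., 254.]))
  (481.8, -192.1, 104.5, 50.5, 13.2, array([312., 167.]))
side
  white
  0.046
  (525.5, 330.0, 109.0, 56.8, 1.9, array([238., 309.]))
  (425.1, 325.3, 125.6, 38.3, 78.8, array([284., 316.]))
  (507.8, -15.3, 223.9, 128.0, 85.3, array([287., 205.]))
  (474.2, -266.4, 147.7, 93.7, 13.0, array([319., 149.]))
side
  wood
  0.046
  (533.2, 335.3, 156.3, 87.3, 1.7, array([234., 310.]))
  (495.8, 166.5, 157.5, 89.8, -5.9, array([273., 256.]))
0.2
```

Emit:
step_arm(
  targets=[
    {"travel": [0.31,0.78,0],"angular": [0,0,-0.72],"gripper": 0},
    {"travel": [0.31,0.78,0],"angular": [0,0,-0.72],"gripper": 0},
    {"travel": [0.31,0.78,0],"angular": [0,0,-0.72],"gripper": 0},
    {"travel": [0.31,0.78,0],"angular": [0,0,-0.72],"gripper": 0},
    {"travel": [0.31,0.78,0],"angular": [0,0,-0.72],"gripper": 0},
    {"travel": [0.31,0.78,0],"angular": [0,0,-0.72],"gripper": 0},
    {"travel": [0.31,0.78,0],"angular": [0,0,-0.72],"gripper": 0},
    {"travel": [0.31,0.78,0],"angular": [0,0,-0.72],"gripper": 0},
    {"travel": [0.31,0.78,0],"angular": [0,0,-0.72],"gripper": 0},
    {"travel": [0.31,0.78,0],"angular": [0,0,-0.72],"gripper": 0},
  ],
)

```text
t: 1.2
tool_pos: [0.4645, -0.0924, 0.1944]
tool_rot: [3.137, -0.16, 0.001]
contact_force: [0.4, -0.3, 0.3]
opening: -0.0003
grip_force: 0.0
```

Emit:
step_arm(
  targets=[
    {"travel": [0.165,0.398,0],"angular": [0,0,0],"gripper": 0},
    {"travel": [0.165,0.398,0],"angular": [0,0,0],"gripper": 0},
    {"travel": [0.165,0.398,0],"angular": [0,0,0],"gripper": 0},
    {"travel": [0.165,0.398,0],"angular": [0,0,0],"gripper": 0},
    {"travel": [0.165,0.398,0],"angular": [0,0,0],"gripper": 0},
    {"travel": [0.165,0.398,0],"angular": [0,0,0],"gripper": 0},
    {"travel": [0.165,0.398,-0.07],"angular": [0,0,0],"gripper": 0},
    {"travel": [0.165,0.398,-0.14],"angular": [0,0,0],"gripper": 0},
    {"travel": [0.165,0.398,-0.21],"angular": [0,0,0],"gripper": 0},
    {"travel": [0.165,0.398,-0.21],"angular": [0,0,0],"gripper": 0},
  ],
)

```text
t: 2.2
tool_pos: [0.5572, 0.1431, 0.0608]
tool_rot: [3.135, -0.16, -0.022]
contact_force: [-0.3, -0.5, -0.9]
opening: 0.0003
grip_force: 0.0
```

```bash
python3 - <<'E'
from h import *
a=ctrl.get_image("side")["img"][180:320,180:360,::-1];b=ctrl.get_image("wrist")["img"][:,:,::-1]
a=cv2.resize(a,(540,420));cv2.imwrite("pics/s1.png",np.hstack([a,cv2.resize(b,(260,420))][:1]))
cv2.imwrite("pics/w1.png",b)
print(ctrl.get_obs()["tool_pos"])
E
```

```text
[0.56271884 0.14384887 0.06819061]
```

View pics/s1.png

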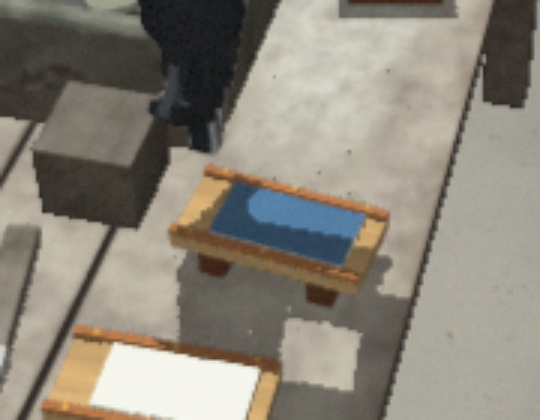

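View pics/w1.png

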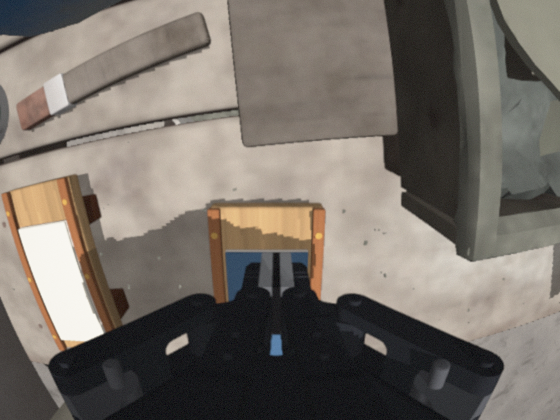

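The side crop shows the shut fingertips just behind the tray's rear end. The wrist view has them centred in the lane at about (275,253), with the tile's rear edge at row 250. I'll descend next.

Emit:
step_arm(
  targets=[
    {"travel": [0,0.008,-0.02],"angular": [0,0,0],"gripper": 0},
    {"travel": [0,0.008,-0.038],"angular": [0,0,0],"gripper": 0},
    {"travel": [0,0.008,-0.042],"angular": [0,0,0],"gripper": 0},
    {"travel": [0,0.008,-0.042],"angular": [0,0,0],"gripper": 0},
  ],
)

```text
t: 2.7
tool_pos: [0.563, 0.1492, 0.0429]
tool_rot: [3.137, -0.159, -0.001]
contact_force: [0.4, 0.8, 0.2]
opening: 0.0001
grip_force: 0.0
```

Emit:
step_arm(
  targets=[
    {"travel": [-0.0125,0.001,0],"angular": [0,0,0],"gripper": 0},
    {"travel": [-0.025,0.0025,0],"angular": [0,0,0],"gripper": 0},
    {"travel": [-0.0375,0.004,0],"angular": [0,0,0],"gripper": 0},
    {"travel": [-0.05,0.005,0],"angular": [0,0,0],"gripper": 0},
    {"travel": [-0.0625,0.006,0],"angular": [0,0,0],"gripper": 0},
    {"travel": [-0.075,0.0075,0],"angular": [0,0,0],"gripper": 0},
    {"travel": [-0.0875,0.009,0],"angular": [0,0,0],"gripper": 0},
    {"travel": [-0.1,0.01,0],"angular": [0,0,0],"gripper": 0},
    {"travel": [-0.1,0.01,0],"angular": [0,0,0],"gripper": 0},
    {"travel": [-0.1,0.01,0],"angular": [0,0,0],"gripper": 0},
  ],
)

```text
t: 3.7
tool_pos: [0.5032, 0.1552, 0.0432]
tool_rot: [-3.138, 0.159, -0.001]
contact_force: [-0.7, 0.4, 0.4]
opening: 0.0
grip_force: 0.0
```

```bash
python3 - <<'E'
from h import *
d=ctrl.get_image("side");cv2.imwrite("pics/s2.png",cv2.resize(d["img"][180:320,180:360,::-1],(540,420)))
cv2.imwrite("pics/w2.png",ctrl.get_image("wrist")["img"][:,:,::-1])
print(rects(d,"blue",.046,(220,220,340,290),100),ctrl.get_obs()["tool_pos"])
E
```

```text
[(490.6, 160.6, 106.5, 54.5, -5.9, array([276., 254.]))] [0.5035277  0.15513675 0.04327354]
```

View pics/s2.png

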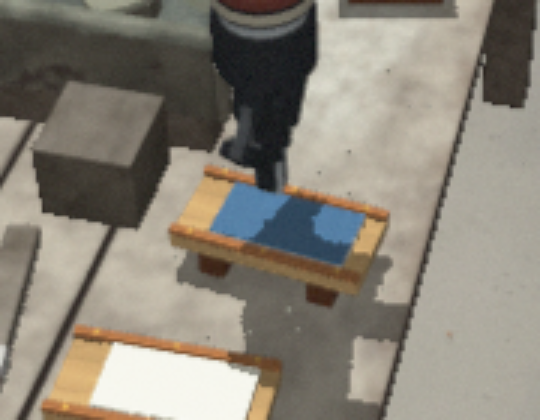

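The tile has not moved. The fingertip ends at crop (270,190), which is full-image (270,243), near the far rail. I'll check the wrist view to see where it really is.

View pics/w2.png

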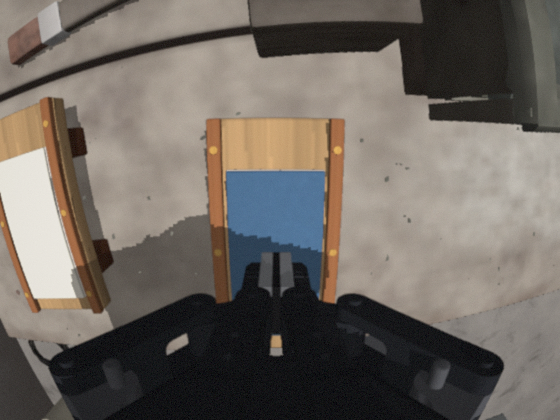

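```bash
python3 - <<'E'
from h import *
for n in("top","side"):
    d=ctrl.get_image(n);o=ctrl.get_obs();p=o["tool_pos"]
    K=np.array([[d["fx"],0,d["cx"]],[0,d["fy"],d["cy"]],[0,0,1]])
    print(n,cv2.projectPoints(np.array([p,p+[0,0,.03],p+[0,0,.1]]),d["rvec"],d["tvec"],K,None)[0].reshape(-1,2).round())
d=ctrl.get_image("wrist");R=cv2.Rodrigues(d["rvec"])[0]
print("cam",-R.T@d["tvec"],d["fx"],d["cx"],d["cy"],R)
print("tip",cv2.fisheye.projectPoints(np.array([p,p+[0,0,.03],[.49,.156,.046]]).reshape(-1,1,3),d["rvec"],d["tvec"],np.array([[d["fx"],0,d["cx"]],[0,d["fy"],d["cy"]],[0,0,1.]]),np.zeros(4))[0])
E
```

```text
top [[217. 223.]
 [215. 222.]
 [209. 218.]]
side [[271. 252.]
 [270. 243.]
 [269. 221.]]
cam [0.57142765 0.14826107 0.22209694] 325.19226210127806 275.82106946630097 212.85965658954836 [[-1.00251556e-01 -9.94961699e-01 -9.17939110e-04]
 [-9.58171642e-01  9.62959747e-02  2.69507309e-01]
 [-2.68061056e-01  2.78980703e-02 -9.62997906e-01]]
tip [[[276.09514797 242.62812734]]

 [[276.08743776 263.86776583]]

 [[276.87234834 265.52387299]]]
```

The fingers really are higher than the reported TCP: in both views the tip sits about 25–30 mm above it, so it passed over the tile. I'll feel for the tile's top by lowering gently.

Emit:
step_arm(
  targets=[
    {"travel": [0,0,-0.01],"angular": [0,0,0],"gripper": 0},
    {"travel": [0,0,-0.02],"angular": [0,0,0],"gripper": 0},
    {"travel": [0,0,-0.025],"angular": [0,0,0],"gripper": 0},
    {"travel": [0,0,-0.025],"angular": [0,0,0],"gripper": 0},
  ],
)

```text
t: 4.35
tool_pos: [0.5024, 0.155, 0.0269]
tool_rot: [3.137, -0.16, -0.003]
contact_force: [-0.3, 0.4, -0.5]
opening: 0.0004
grip_force: 0.0
```

Emit:
step_arm(
  targets=[
    {"travel": [0,0,-0.005],"angular": [0,0,0],"gripper": 0},
    {"travel": [0,0,-0.005],"angular": [0,0,0],"gripper": 0},
  ],
)

```text
t: 4.55
tool_pos: [0.503, 0.1551, 0.0247]
tool_rot: [3.137, -0.16, -0.001]
contact_force: [-0.5, 0.6, -0.5]
opening: -0.0001
grip_force: 0.0
```

Emit:
step_arm(
  targets=[
    {"travel": [0,0,-0.004],"angular": [0,0,0],"gripper": 0},
    {"travel": [0,0,-0.004],"angular": [0,0,0],"gripper": 0},
  ],
)

```text
t: 4.75
tool_pos: [0.5031, 0.1551, 0.0225]
tool_rot: [3.138, -0.16, -0.0]
contact_force: [-0.1, -0.0, 0.6]
opening: 0.0001
grip_force: 0.0
```

Emit:
step_arm(
  targets=[
    {"travel": [0,0,-0.004],"angular": [0,0,0],"gripper": 0},
    {"travel": [0,0,-0.004],"angular": [0,0,0],"gripper": 0},
  ],
)

```text
t: 4.95
tool_pos: [0.503, 0.1551, 0.02]
tool_rot: [3.137, -0.16, -0.001]
contact_force: [0.7, -0.1, 0.6]
opening: -0.0001
grip_force: 0.0
```

Emit:
step_arm(
  targets=[
    {"travel": [0,0,-0.004],"angular": [0,0,0],"gripper": 0},
    {"travel": [0,0,-0.004],"angular": [0,0,0],"gripper": 0},
  ],
)

```text
t: 5.15
tool_pos: [0.5029, 0.1551, 0.0175]
tool_rot: [3.137, -0.16, -0.001]
contact_force: [0.2, -0.2, -0.5]
opening: -0.0
grip_force: 0.0
```

Emit:
step_arm(
  targets=[
    {"travel": [0,0,-0.003],"angular": [0,0,0],"gripper": 0},
    {"travel": [0,0,-0.003],"angular": [0,0,0],"gripper": 0},
  ],
)

```text
t: 5.35
tool_pos: [0.503, 0.1551, 0.0158]
tool_rot: [3.137, -0.16, -0.001]
contact_force: [0.4, 0.6, 0.2]
opening: -0.0001
grip_force: 0.0
```

```bash
python3 - <<'E'
from h import *
d=ctrl.get_image("side");a=cv2.resize(d["img"][200:280,220:320,::-1],(500,400),interpolation=cv2.INTER_CUBIC)
w=ctrl.get_image("wrist")["img"][180:320,190:360,::-1]
cv2.imwrite("pics/s3.png",np.hstack([a,cv2.resize(w,(300,400))]))
p=ctrl.get_obs()["tool_pos"];K=np.array([[d["fx"],0,d["cx"]],[0,d["fy"],d["cy"]],[0,0,1]])
for z in(.02,.046,.06):print(z,cv2.projectPoints(np.array([[p[0],p[1],z]]),d["rvec"],d["tvec"],K,None)[0].ravel())
print(p)
E
```

```text
0.02 [271.04715071 258.69677678]
0.046 [270.66164449 251.09780169]
0.06 [270.44954089 246.91688358]
[0.50318359 0.155147   0.01607155]
```

View pics/s3.png

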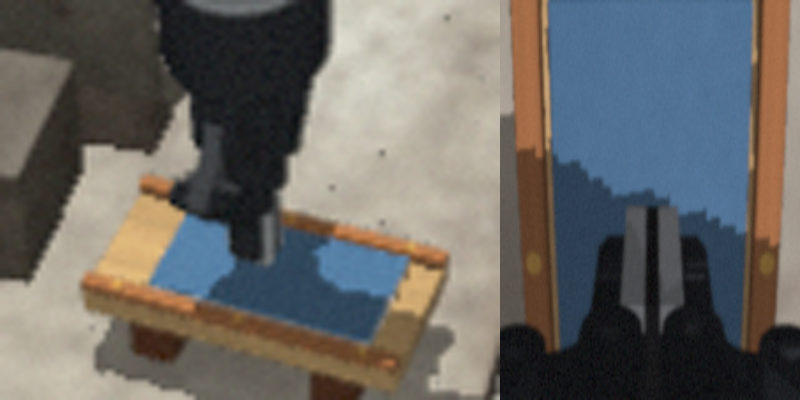

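The tip is now at about (272,252) in the side view, essentially at the tile's face. That puts the tip about 30 mm above the reported TCP. A few more small steps should reach it.

Emit:
step_arm(
  targets=[
    {"travel": [0,0,-0.003],"angular": [0,0,0],"gripper": 0},
    {"travel": [0,0,-0.003],"angular": [0,0,0],"gripper": 0},
  ],
)

```text
t: 5.65
tool_pos: [0.503, 0.1551, 0.0141]
tool_rot: [3.137, -0.16, -0.001]
contact_force: [-0.8, 0.4, -0.3]
opening: -0.0003
grip_force: 0.0
```

Emit:
step_arm(
  targets=[
    {"travel": [0,0,-0.002],"angular": [0,0,0],"gripper": 0},
    {"travel": [0,0,-0.002],"angular": [0,0,0],"gripper": 0},
  ],
)

```text
t: 5.85
tool_pos: [0.5031, 0.1551, 0.0129]
tool_rot: [3.137, -0.16, -0.0]
contact_force: [-0.2, 0.1, 0.4]
opening: -0.0
grip_force: 0.0
```

Emit:
step_arm(
  targets=[
    {"travel": [0,0,-0.002],"angular": [0,0,0],"gripper": 0},
    {"travel": [0,0,-0.002],"angular": [0,0,0],"gripper": 0},
  ],
)

```text
t: 6.05
tool_pos: [0.5031, 0.1551, 0.0117]
tool_rot: [3.138, -0.16, -0.0]
contact_force: [-0.5, 0.4, -0.3]
opening: -0.0002
grip_force: 0.0
```

Emit:
step_arm(
  targets=[
    {"travel": [0,0,-0.002],"angular": [0,0,0],"gripper": 0},
    {"travel": [0,0,-0.002],"angular": [0,0,0],"gripper": 0},
  ],
)

```text
t: 6.25
tool_pos: [0.5031, 0.1551, 0.0105]
tool_rot: [3.137, -0.16, -0.0]
contact_force: [-0.4, 0.3, -1.2]
opening: 0.0002
grip_force: 0.0
```

Emit:
step_arm(
  targets=[
    {"travel": [0,0,-0.002],"angular": [0,0,0],"gripper": 0},
    {"travel": [0,0,-0.002],"angular": [0,0,0],"gripper": 0},
  ],
)

```text
t: 6.45
tool_pos: [0.503, 0.1551, 0.0093]
tool_rot: [3.137, -0.16, -0.001]
contact_force: [-0.0, 0.7, -0.0]
opening: -0.0004
grip_force: 0.0
```

Emit:
step_arm(
  targets=[
    {"travel": [0,0,-0.003],"angular": [0,0,0],"gripper": 0},
    {"travel": [0,0,-0.003],"angular": [0,0,0],"gripper": 0},
  ],
)

```text
t: 6.65
tool_pos: [0.5033, 0.1552, 0.009]
tool_rot: [3.137, -0.16, -0.001]
contact_force: [-4.4, -1.8, 8.1]
opening: 0.0002
grip_force: 4.1
```

```bash
python3 - <<'E'
from h import *
d=ctrl.get_image("side");a=cv2.resize(d["img"][200:280,220:320,::-1],(500,400),interpolation=cv2.INTER_CUBIC)
w=ctrl.get_image("wrist")["img"][180:320,190:360,::-1]
cv2.imwrite("pics/s4.png",np.hstack([a,cv2.resize(w,(300,400))]))
print(rects(d,"blue",.046,(220,220,340,290),100))
o=ctrl.get_obs();print(o["tool_pos"],o["contact_force"],o["effort"])
E
```

```text
[(490.6, 160.7, 106.6, 54.2, -5.7, array([276., 255.]))]
[0.5033452  0.15520016 0.00903928] [-4.00041926 -1.46938417  8.10021788] [-2.33644838e-01 -2.91145670e+01 -3.04258847e+01  4.32665320e-02
 -1.18526325e+00  2.65937379e-04]
```

View pics/s4.png

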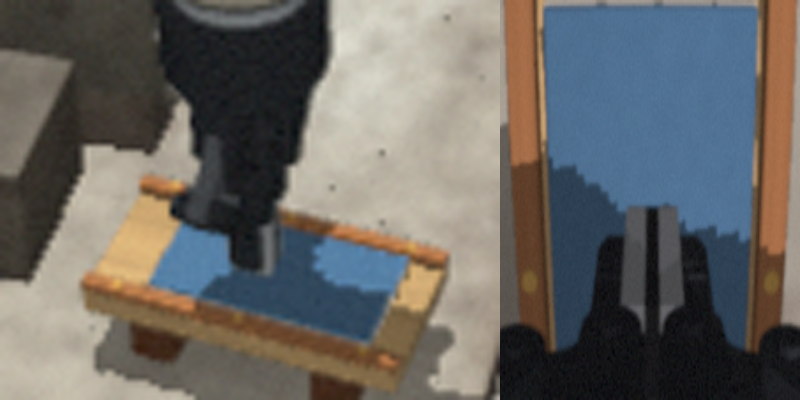

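Contact: 8 N at reported z = 0.009, so the real tips sit about 37 mm above the reported TCP. In the side view the tip rests on the tile at about (272,254). Since I'm already pressing on it, I'll drag the tile toward its front end.

Emit:
step_arm(
  targets=[
    {"travel": [-0.006,0.0006,-0.001],"angular": [0,0,0],"gripper": 0},
    {"travel": [-0.018,0.002,-0.001],"angular": [0,0,0],"gripper": 0},
    {"travel": [-0.03,0.003,-0.001],"angular": [0,0,0],"gripper": 0},
    {"travel": [-0.042,0.004,-0.001],"angular": [0,0,0],"gripper": 0},
    {"travel": [-0.05,0.005,-0.001],"angular": [0,0,0],"gripper": 0},
    {"travel": [-0.05,0.005,-0.001],"angular": [0,0,0],"gripper": 0},
  ],
)

```text
t: 7.35
tool_pos: [0.4746, 0.1585, 0.009]
tool_rot: [-3.137, 0.159, -0.007]
contact_force: [0.9, -0.1, 7.7]
opening: 0.0005
grip_force: 3.8
```

```bash
python3 - <<'E'
from h import *
d=ctrl.get_image("side")
print(rects(d,"blue",.046,(220,220,340,290),100))
E
```

```text
[(464.1, 164.1, 106.7, 53.9, -5.3, array([286., 258.]))]
```

Emit:
step_arm(
  targets=[
    {"travel": [-0.006,0.0006,0],"angular": [0,0,0],"gripper": 0},
    {"travel": [-0.018,0.002,0],"angular": [0,0,0],"gripper": 0},
    {"travel": [-0.03,0.003,0],"angular": [0,0,0],"gripper": 0},
    {"travel": [-0.042,0.004,0],"angular": [0,0,0],"gripper": 0},
    {"travel": [-0.048,0.005,0],"angular": [0,0,0],"gripper": 0},
    {"travel": [-0.048,0.005,0],"angular": [0,0,0],"gripper": 0},
  ],
)

```text
t: 8.0
tool_pos: [0.4459, 0.1616, 0.009]
tool_rot: [-3.137, 0.159, -0.007]
contact_force: [0.4, -0.1, 8.0]
opening: -0.0003
grip_force: 4.0
```

```bash
python3 - <<'E'
from h import *
d=ctrl.get_image("side")
print(rects(d,"blue",.046,(220,220,340,290),100))
E
```

```text
[(436.6, 167.4, 107.2, 52.7, -4.7, array([298., 261.]))]
```

The tile has moved 54 mm, so it overhangs by about 38 mm. I'll lift, open, and shift to 14 mm inside the overhanging end.

Emit:
step_arm(
  targets=[
    {"travel": [0,0,0.06],"angular": [0,0,0],"gripper": 0},
    {"travel": [-0.04,0.003,0.08],"angular": [0,0,0],"gripper": 1},
    {"travel": [-0.085,0.006,0.08],"angular": [0,0,0],"gripper": 1},
    {"travel": [-0.085,0.006,0.08],"angular": [0,0,0],"gripper": 1},
    {"travel": [-0.085,0.006,0.08],"angular": [0,0,0],"gripper": 1},
    {"travel": [-0.085,0.006,0.08],"angular": [0,0,0],"gripper": 1},
    {"travel": [-0.085,0.006,0.08],"angular": [0,0,0],"gripper": 1},
    {"travel": [-0.085,0.006,0.08],"angular": [0,0,0],"gripper": 1},
  ],
)

```text
t: 8.85
tool_pos: [0.3937, 0.1646, 0.0549]
tool_rot: [3.137, -0.16, -0.001]
contact_force: [-1.1, -0.7, 0.2]
opening: 0.0855
grip_force: 0.0
```

```bash
python3 - <<'E'
from h import *
d=ctrl.get_image("side");a=cv2.resize(d["img"][200:280,240:340,::-1],(400,320),interpolation=cv2.INTER_CUBIC)
w=ctrl.get_image("wrist")["img"][:,:,::-1]
cv2.imwrite("pics/s5.png",np.hstack([a,cv2.resize(w,(400,320))]))
print(rects(d,"blue",.046,(220,220,340,290),100),ctrl.get_obs()["tool_pos"])
E
```

```text
[(437.2, 166.4, 106.0, 54.9, -5.4, array([298., 260.]))] [0.39366569 0.16466989 0.05500529]
```

View pics/s5.png

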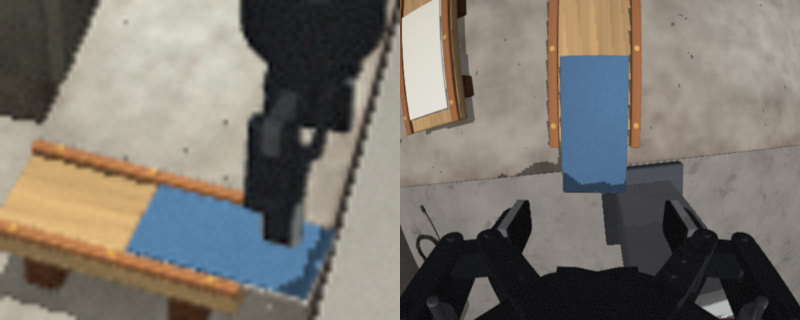

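The tile sticks out well past the deck. The open fingers straddle it, with tips at about x=525 and 670 and the tile centre at 594 in the composite. Now I'll lower and grip.

Emit:
step_arm(
  squeeze=60,
  targets=[
    {"travel": [0,0,-0.05],"angular": [0,0,0],"gripper": 1},
    {"travel": [0,0,-0.09],"angular": [0,0,0],"gripper": 1},
    {"travel": [0,0,-0.105],"angular": [0,0,0],"gripper": 1},
    {"travel": [0,0,-0.105],"angular": [0,0,0],"gripper": 1},
    {"travel": [0,0,-0.105],"angular": [0,0,0],"gripper": 0.75},
    {"travel": [0,0,-0.105],"angular": [0,0,0],"gripper": 0.5},
    {"travel": [0,0,-0.105],"angular": [0,0,0],"gripper": 0.5},
    {"travel": [0,0,-0.105],"angular": [0,0,0],"gripper": 0.5},
  ],
)

```text
t: 9.75
tool_pos: [0.3947, 0.1651, -0.0063]
tool_rot: [-3.137, 0.16, -0.004]
contact_force: [-2.2, -1.3, 6.0]
opening: 0.0544
grip_force: 62.0
```

Emit:
step_arm(
  targets=[
    {"travel": [0,0,0.02],"angular": [0,0,0],"gripper": 0.5},
    {"travel": [0,0,0.05],"angular": [0,0,0],"gripper": 0.5},
    {"travel": [0,0,0.1],"angular": [0,0,0],"gripper": 0.5},
    {"travel": [0,0,0.17],"angular": [0,0,0],"gripper": 0.5},
    {"travel": [0,0,0.2],"angular": [0,0,0],"gripper": 0.5},
    {"travel": [0,0,0.2],"angular": [0,0,0],"gripper": 0.5},
  ],
)

```text
t: 10.35
tool_pos: [0.396, 0.1654, 0.1165]
tool_rot: [-3.135, 0.159, -0.013]
contact_force: [-0.0, 0.3, 0.4]
opening: 0.0543
grip_force: 63.1
```

```bash
python3 - <<'E'
from h import *
d=ctrl.get_image("side");a=cv2.resize(d["img"][150:310,220:420,::-1],(500,400),interpolation=cv2.INTER_CUBIC)
w=ctrl.get_image("wrist");cv2.imwrite("w5.png",w["img"][:,:,::-1])
cv2.imwrite("pics/s6.png",np.hstack([a,cv2.resize(w["img"][100:380,150:420,::-1],(300,400))]))
o=ctrl.get_obs();print(o["tool_pos"],o["contact_force"],o["wrist_torque"],o["opening"])
E
```

```text
[0.39312419 0.16468246 0.11190759] [-0.9518401  -0.2008439  -1.92924241] [0.05966055 0.03780183 0.04804462] 0.054300461773176205
```

View pics/s6.png

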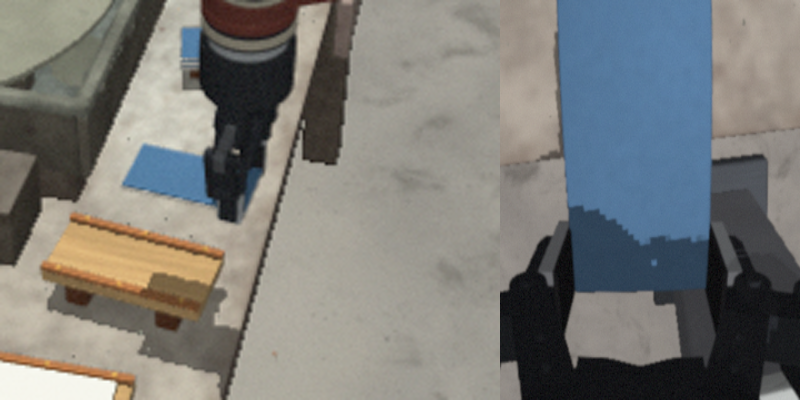

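The tile is held flat by its end: in the side crop it spans about (122,185) to (262,190), and in the wrist view it sits straight between the pads. Next I'll carry it over to the pile.

Emit:
step_arm(
  targets=[
    {"travel": [0.004,-0.03,0.02],"angular": [0,0,0.02],"gripper": 0.5},
    {"travel": [0.01,-0.09,0.04],"angular": [0,0,0.06],"gripper": 0.5},
    {"travel": [0.018,-0.16,0.05],"angular": [0,0,0.11],"gripper": 0.5},
    {"travel": [0.028,-0.24,0.05],"angular": [0,0,0.17],"gripper": 0.5},
    {"travel": [0.038,-0.32,0.05],"angular": [0,0,0.22],"gripper": 0.5},
    {"travel": [0.048,-0.4,0.05],"angular": [0,0,0.28],"gripper": 0.5},
    {"travel": [0.058,-0.48,0.05],"angular": [0,0,0.33],"gripper": 0.5},
    {"travel": [0.068,-0.55,0.05],"angular": [0,0,0.38],"gripper": 0.5},
    {"travel": [0.075,-0.6,0.05],"angular": [0,0,0.41],"gripper": 0.5},
    {"travel": [0.075,-0.618,0.05],"angular": [0,0,0.42],"gripper": 0.5},
  ],
)

```text
t: 11.45
tool_pos: [0.437, -0.2078, 0.1395]
tool_rot: [-3.119, -0.353, 0.006]
contact_force: [-0.2, 1.2, -1.5]
opening: 0.0542
grip_force: 63.3
```

Emit:
step_arm(
  targets=[
    {"travel": [0,0,0],"angular": [0,0,0],"gripper": 0.5},
    {"travel": [0,0,0],"angular": [0,0,0],"gripper": 0.5},
    {"travel": [0,0,0],"angular": [0,0,0],"gripper": 0.5},
  ],
)

```text
t: 11.75
tool_pos: [0.4381, -0.2045, 0.1415]
tool_rot: [-3.12, -0.36, 0.001]
contact_force: [0.4, 1.0, -1.4]
opening: 0.0541
grip_force: 63.3
```

```bash
python3 - <<'E'
from h import *
s=ctrl.get_image("side");t=ctrl.get_image("top");o=ctrl.get_obs();z=o["tool_pos"][2]+.0523
cv2.imwrite("s7.png",s["img"][:,:,::-1]);cv2.imwrite("t7.png",t["img"][:,:,::-1])
print(o["tool_pos"],o["tool_rot"],z)
for n,d,b in(("side",s,(250,60,400,240)),("top",t,(300,150,440,300))):
    print(n,*rects(d,"blue",z,b,40),sep="\n  ")
    m=mask(d,"blue")[b[1]:b[3],b[0]:b[2]];k,l,st,c=cv2.connectedComponentsWithStats(m)
    for i in range(1,k):
        if st[i,4]>30:
            q=np.argwhere(l==i)[:,::-1]+[b[0],b[1]]
            bx=cv2.boxPoints(cv2.minAreaRect(q.astype(np.float32)));print(st[i,4],bx.round().tolist())
E
```

```text
[ 0.43838258 -0.20478077  0.14195916] [-3.12057452e+00 -3.60215939e-01  1.42368802e-05] 0.19425916066757798
side
  (440.3, 9.5, 86.4, 37.9, 13.2, array([312., 167.]))
  (488.9, -183.8, 84.2, 56.6, 13.9, array([309., 120.]))
  (316.4, -413.8, 310.6, 71.2, -84.6, array([388.,  86.]))
1162 [[373.0, 60.0], [399.0, 60.0], [399.0, 114.0], [373.0, 114.0]]
390 [[293.0, 115.0], [326.0, 114.0], [326.0, 126.0], [293.0, 127.0]]
421 [[293.0, 161.0], [330.0, 161.0], [330.0, 172.0], [293.0, 172.0]]
top
  (479.6, -179.5, 100.0, 80.6, 13.1, array([377., 225.]))
1589 [[353.0, 206.0], [394.0, 195.0], [408.0, 247.0], [367.0, 258.0]]
```

Emit:
step_arm(
  targets=[
    {"travel": [0.003,-0.0045,-0.04],"angular": [0,0,0],"gripper": 0.5},
    {"travel": [0.003,-0.0045,-0.09],"angular": [0,0,0],"gripper": 0.5},
    {"travel": [0.003,-0.0045,-0.14],"angular": [0,0,0],"gripper": 0.5},
    {"travel": [0.003,-0.0045,-0.18],"angular": [0,0,0],"gripper": 0.5},
    {"travel": [0.003,-0.0045,-0.21],"angular": [0,0,0],"gripper": 0.5},
    {"travel": [0.003,-0.0045,-0.225],"angular": [0,0,0],"gripper": 0.5},
    {"travel": [0.003,-0.0045,-0.225],"angular": [0,0,0],"gripper": 0.5},
    {"travel": [0.003,-0.0045,-0.225],"angular": [0,0,0],"gripper": 0.5},
  ],
)

```text
t: 12.65
tool_pos: [0.4409, -0.2089, 0.008]
tool_rot: [3.12, 0.358, 0.002]
contact_force: [0.0, -0.2, -0.8]
opening: 0.0542
grip_force: 63.3
```

```bash
python3 - <<'E'
from h import *
s=ctrl.get_image("side");t=ctrl.get_image("top");o=ctrl.get_obs();z=o["tool_pos"][2]+.0523
print(o["tool_pos"],o["tool_rot"],z)
for n,d,b in(("side",s,(270,130,350,200)),("top",t,(300,150,440,300))):
    print(n,*rects(d,"blue",z,b,40),sep="\n  ")
E
```

```text
[ 0.4413034  -0.20933603  0.00862697] [3.11937943 0.3578111  0.00325564] 0.06092696618999494
side
  (481.3, -143.0, 81.3, 13.2, 13.2, array([308., 170.]))
  (491.0, -187.2, 83.9, 50.6, 13.2, array([308., 161.]))
top
  (495.4, -195.1, 78.7, 53.1, 14.7, array([371., 223.]))
```

Emit:
step_arm(
  targets=[
    {"travel": [0,-0.0015,-0.008],"angular": [0,0,0],"gripper": 0.5},
    {"travel": [0,-0.0015,-0.016],"angular": [0,0,0],"gripper": 0.5},
    {"travel": [0,-0.0015,-0.018],"angular": [0,0,0],"gripper": 0.5},
    {"travel": [0,-0.0015,-0.018],"angular": [0,0,0],"gripper": 0.5},
  ],
)

```text
t: 13.15
tool_pos: [0.4407, -0.2101, -0.0027]
tool_rot: [3.121, 0.357, 0.001]
contact_force: [-0.8, 0.6, 5.9]
opening: 0.054
grip_force: 66.7
```

Emit:
step_arm(
  targets=[
    {"travel": [0,0,-0.003],"angular": [0,0,0],"gripper": 0.5},
    {"travel": [0,0,-0.003],"angular": [0,0,0],"gripper": 0.5},
  ],
)

```text
t: 13.35
tool_pos: [0.4408, -0.2101, -0.0029]
tool_rot: [-3.121, -0.358, 0.001]
contact_force: [-6.5, 2.5, 17.3]
opening: 0.0542
grip_force: 71.8
```

Emit:
step_arm(
  targets=[
    {"travel": [0,0,-0.002],"angular": [0,0,0],"gripper": 0.5},
    {"travel": [0,0,-0.002],"angular": [0,0,0],"gripper": 0.5},
  ],
)

```text
t: 13.55
tool_pos: [0.4408, -0.2101, -0.003]
tool_rot: [-3.12, -0.359, 0.002]
contact_force: [-9.5, 3.7, 23.3]
opening: 0.0542
grip_force: 75.2
```

Emit:
step_arm(
  targets=[
    {"travel": [0,0,0.004],"angular": [0,0,0],"gripper": 0.5},
    {"travel": [0,0,0.004],"angular": [0,0,0],"gripper": 0.66},
    {"travel": [0,0,0.004],"angular": [0,0,0],"gripper": 0.72},
    {"travel": [0,0,0.004],"angular": [0,0,0],"gripper": 0.72},
    {"travel": [0,0,0.004],"angular": [0,0,0],"gripper": 1},
    {"travel": [0,0,0.004],"angular": [0,0,0],"gripper": 1},
    {"travel": [0,0,0.004],"angular": [0,0,0],"gripper": 1},
  ],
)

```text
t: 14.25
tool_pos: [0.4398, -0.2094, -0.0048]
tool_rot: [-3.121, -0.358, 0.001]
contact_force: [0.1, 0.2, -1.2]
opening: 0.0856
grip_force: 0.0
```

Emit:
step_arm(
  targets=[
    {"travel": [0,0,0.03],"angular": [0,0,0],"gripper": 1},
    {"travel": [0,0,0.1],"angular": [0,0,0],"gripper": 1},
    {"travel": [0,0,0.18],"angular": [0,0,0],"gripper": 1},
    {"travel": [0,0,0.26],"angular": [0,0,0],"gripper": 1},
    {"travel": [0,-0.08,0.3],"angular": [0,0,0],"gripper": 1},
    {"travel": [0,-0.16,0.3],"angular": [0,0,0],"gripper": 1},
    {"travel": [0,-0.24,0.3],"angular": [0,0,0],"gripper": 1},
    {"travel": [0,-0.32,0.3],"angular": [0,0,0],"gripper": 1},
    {"travel": [0,-0.4,0.3],"angular": [0,0,0],"gripper": 1},
    {"travel": [0,-0.4,0.3],"angular": [0,0,0],"gripper": 1},
  ],
)

```text
t: 15.25
tool_pos: [0.4389, -0.4543, 0.1743]
tool_rot: [3.122, 0.35, -0.002]
contact_force: [-0.0, 0.3, 0.5]
opening: 0.0851
grip_force: 0.0
```

```bash
python3 - <<'E'
from h import *
for n,b in(("side",(180,140,360,340)),("top",(80,150,440,270))):
    d=ctrl.get_image(n)
    for z in(.044,.038): print(n,z,*rects(d,"blue",z,b,60),sep="\n  ")
    print(rects(d,"white",.046,(100,170,180,260) if n=="top" else (190,285,290,335)))
o=ctrl.get_obs();print(o["t"],o["tool_pos"],o["grip_force"])
E
```

```text
side
  0.044
  (481.5, -193.5, 105.7, 50.6, 13.2, array([312., 165.]))
side
  0.038
  (483.1, -201.3, 106.4, 50.9, 13.2, array([312., 165.]))
[(431.0, 334.7, 78.6, 24.5, -88.9, array([281., 320.])), (525.4, 330.1, 109.1, 56.8, 1.5, array([238., 309.]))]
top
  0.044
  (481.2, -200.5, 108.2, 53.6, 14.7, array([374., 232.]))
top
  0.038
  (481.7, -201.8, 108.9, 54.0, 14.7, array([374., 232.]))
[(524.9, 324.7, 107.5, 52.7, 1.6, array([142., 215.]))]
15.35 [ 0.43966994 -0.45015505  0.17464381] 0.0
```

```bash
python3 -c "
from station import ctrl
print(ctrl.finish_job())"
```

```text
the job is handed in; nothing more can be done
None
```

I handed the job in: the last images put the blue tile on the pile within about 3 mm and 2 degrees, the white tile had not moved, and no verdict came back; the real fingertips sat about 37 mm above the reported TCP, so I set the grasp height by touch and let the tile drop the last 5 mm or so.

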